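# Clear the front of the seasoning box and flip its lid open

### The job

Open the larger of the two steel seasoning boxes: first push the roll of tape that stands before it sideways along the worktop until no part of the roll is in front of either box. Then flip the larger box's lid up with the fingertips and over past upright, so that it rests open on its stop by itself. The roll stays flat on the worktop and is never lifted; leave the smaller box's lid shut and the salt shaker, timer and soup bowl where they are.

Things in the scene. Friction and masses are not known exactly. Their poses are not given: they have to be found in the camera images.
- large_box: The larger seasoning box: bare steel, 110 deep (x) by 150 wide (y) by 65 mm high without its lid, walls 3 mm, fixed to the worktop. Origin at the centre of its underside; its x axis points from its front (the robot's side) to its hinged back, y to its left, z up. It may stand left or right of the smaller box.
- small_box: The smaller seasoning box, same make, depth and height but 100 mm wide, fixed; same axes. Its lid stays shut.
- large_lid (a joint): Lid of the larger box, hinged along its back top edge: 0 shut, grows as the front rises, rests open against a stop at 1.95 rad. Weighs about 140 g, no spring; below about 1.5 rad it falls shut, past about 1.6 rad it falls open.
- small_lid (a joint): Lid of the smaller box, 0 shut, same hinge.
- large_lid_hinge (a point): Middle of the larger lid's hinge axis, at the back top edge of the box, 65 mm above the worktop; the axis runs along the box's y. Does not move with the lid.
- large_lid_edge (a point): Middle of the rolled front edge (6 mm thick) of the larger lid's tab; moves with the lid. The tab is 60 mm wide and 4 mm thick, sticks out 24 mm beyond the box's front wall and slopes up 15 degrees outward, so a fingertip fits under it; with the lid shut this point is 134 mm in front of the hinge axis and 8 mm above it, 73 mm above the worktop.
- tape_roll: Roll of brown tape lying flat, a ring 92 mm across and 48 mm high, loose (about 50 g); its middle is closed to the fingers, so push on its outside; origin at the centre of its underside. Stands about 137 mm in front of the larger box's centre, before the tab.
- salt_shaker: Salt shaker 44 mm across, 90 mm high, behind the boxes, loose; origin under its centre. Leave it alone.
- timer: White kitchen timer 62x62x20 mm lying near the front edge of the worktop, loose; origin under its centre. Leave it alone.
- soup_bowl: Red and black soup bowl 97 mm across, 69 mm high, at the right, loose; origin under its centre. Leave it alone.
Mind the look-alikes: they are no part of the job. What is shaped like the large_box but brown is not meant.

How it is judged:
By the outcome, as a careful person would: the job done as asked, in the order asked, and still so for the second after the job is handed in, with the robot touching nothing.
It also fails if it takes over 48 s, if anything falls off the work surface, if the arm or the gripper's body presses on something with over 40 N, if the wrist force passes 120 N, or if a joint passes its speed limit or range.

### The arm

A 7-joint arm with a two-finger parallel gripper is mounted at the origin on a cart in front of the work surface, level with it; the furniture and walls round the work are solid. World frame = base frame: x ahead of the robot, y to its left, z up, the work surface at z = 0. Lengths are in mm, angles in rad, forces in N, time in s.
With the tool pointing down it reaches from about 425 to 875 mm from the base axis. Payload 4.7 kg.
Tool frame: the origin (TCP) lies on the centre line of the jaws, within the pads' length; the fingertips stand 17 mm ahead of it and the grasp point (between the pads) lies 2 mm behind it; z points along the fingers, y is the line along which they close (so a half turn about z gives the same grasp; the last joint's range is limited). The gripper opens to 87 mm and grips with 3 to 60 N. Pads are 19 mm wide; open, the fingers measure 117 mm over their backs; the gripper's body (75 mm by 190 mm) begins 51 mm behind the grasp point.
Start: joints at [1.141, 0.321, -0.07, 1.45, 0.023, 1.371, -0.057], TCP at [279.077, -587.06, 239.587] pointing down, gripper open.
Joint ranges: [-2.86, 2.86], [-0.3, 2.09], [-1.38, 1.24], [0.06, 2.45], [-1.56, 4.7], [0.09, 2.05], [-2.69, 2.69]. Speed limits (rad/s): [2.57, 2.57, 3.14, 3.14, 3.14, 3.14, 3.14].

### API

Orientations are given as a unit quaternion [x, y, z, w].
In Python, from bench import ctrl gives the robot as it stands. Calls block until the motion is done:
- ctrl.move_pose(position, orientation): joint-space move of the TCP to a pose.
- ctrl.servo_line(position, rotation=None, feed=150, max_force=None): straight line of the TCP; rotation=None keeps the orientation; feed is the mean speed in mm/s. With max_force (N) it stops when the force on the tool has changed by that much, and returns True; else False.
- ctrl.move_j(angles): joint-space move.
- ctrl.move_gripper(opening, effort=None): finger opening in mm; effort is the grip in N (None keeps the last); returns when the fingers have stopped.
- ctrl.dwell(seconds).
- ctrl.inverse_kinematics(position, orientation): joint angles nearest the present ones, or None.
- ctrl.capture(name): name is "side" or "top" or "wrist"; returns the picture (480x640x3 uint8, red, green, blue); there is no depth.
- ctrl.calibration(name): a dict with "K" (3x3 intrinsics, pixels), "rvec" (rotation vector, rad) and "tvec" (3), from world to camera coordinates, as OpenCV has them; the wrist camera has in their place "T_tool_cam" (4x4, takes a point from camera to tool coordinates, whose origin is the TCP and whose axes are the flange's). Camera axes: x right, y down, z forward; pixel columns grow to the right and rows downward; lengths in mm; the calibration is good to about 2 mm. The wrist camera is an equidistant fisheye: a pixel r from the principal point sees the ray r / f radians off the axis. A picture is of the moment at which its call begins: read the wrist's pose just before it. calibration takes no time and is no camera call.
A pose or a line that the arm cannot do raises ctrl.PlanningError and nothing moves.
- ctrl.hand_in(): hands the job in; it is judged then, once.
Trained networks look in the newest picture that a camera, given by its name, has taken for a name from the list of things; names that differ only in an ending like _2 or _b are one class to them, and where a whole thing is asked for, a point or a joint stands for the part that bears it (a point fixed in the world has none). Each returns a list of dicts, best first, with "conf" (0 to 1); they miss things now and then, are a little off and sometimes report something else, mostly with a low value. They report only what shows in the picture. A call takes as long as a camera call. They do not tell look-alikes from the thing itself.
- ctrl.regions_of(camera, query): "pixels" (480x640 bool, what is visible of it) and "bbox" ([left, top, right, bottom] in pixels, round what is visible of it).
- ctrl.pinpoint(camera, query): "position" ([row, column] in pixels: a listed point, or the origin of a listed thing).
Readings, each from a call of its own:
- ctrl.current_t(): time.
- ctrl.current_qpos(): joint angles.
- ctrl.current_joint_velocities(): joint speeds.
- ctrl.current_joint_efforts(): joint torques, N m.
- ctrl.current_ee_pos(): TCP position.
- ctrl.current_tool_rot(): TCP orientation.
- ctrl.current_contact_force(): force on the tool from outside, world axes, zero at the start.
- ctrl.current_torque(): the same for the moment, N m.
- ctrl.current_gripper_width(): finger opening in mm.
- ctrl.current_finger_force(): force on a finger pad.
Only numpy, scipy, OpenCV 4.12 (cv2) and the standard library are available. Lean on these libraries where they do the work, as an engineer would, in place of code of your own. Each camera call takes 0.05 s, during which the arm holds its last target. There are 200 camera calls.

## Working session

There is one attempt and no reset: what is moved stays moved. The work goes in short steps, each a Python script; the robot and the scene stay as the last script left them, time stands still between calls to the robot, and variables do not carry over. Pictures are saved under pics/ and viewed, at most 10 in all, crops included, and the job is handed in when it is done.

```bash
mkdir -p pics; ls
cat > h.py <<'E'
import numpy as np, cv2
from bench import ctrl
def ray(cam,row,col):
    c=ctrl.calibration(cam);K=np.array(c["K"],float);R=cv2.Rodrigues(np.array(c["rvec"],float))[0];t=np.array(c["tvec"],float).ravel()
    d=R.T@np.linalg.solve(K,[col,row,1.]);return -R.T@t,d
def onz(cam,row,col,z):
    o,d=ray(cam,row,col);return o+d*(z-o[2])/d[2]
def save(cam,name,crop=None,s=1):
    im=ctrl.capture(cam)
    if crop: l,t,r,b=crop;im=im[t:b,l:r]
    cv2.imwrite(f"pics/{name}.png",cv2.resize(im[:,:,::-1],None,fx=s,fy=s,interpolation=cv2.INTER_CUBIC))
E
python3 - <<'E'
from h import *
np.set_printoptions(precision=1,suppress=True)
print(ctrl.current_tool_rot())
for cam in("top","side"):
    save(cam,cam+"0")
    print(cam, onz(cam,240,320,0), ray(cam,240,320)[0])
    for q,z in(("large_box",0),("small_box",0),("large_lid_hinge",65),("large_lid_edge",73),("tape_roll",0),("salt_shaker",0),("timer",0),("soup_bowl",0)):
        for p in ctrl.pinpoint(cam,q)[:3]: print(q,round(p["conf"],2),np.array(p["position"]),onz(cam,*p["position"],z))
E
```

```text
pics
[ 1.   0.2 -0.  -0. ]
top [ 574.3 -392.3    0. ] [ 400.3 -348.  1079.8]
large_box 0.82 [226.9 269.3] [ 606.7 -270.5    0. ]
large_box 0.56 [261.7 434. ] [ 520.7 -665.2    0. ]
small_box 0.89 [243.3 185.2] [567.4 -70.6   0. ]
large_lid_hinge 0.82 [200.2 270.8] [ 656.3 -278.1   65. ]
large_lid_hinge 0.65 [238.6 450.8] [ 566.  -687.2   65. ]
large_lid_edge 0.77 [254.9 261.8] [ 529.4 -259.6   73. ]
large_lid_edge 0.64 [295.9 435.7] [ 436.6 -643.7   73. ]
tape_roll 0.73 [284.1 248.9] [ 469.6 -223.6    0. ]
tape_roll 0.22 [320.3 226.3] [ 385.9 -172.5    0. ]
salt_shaker 0.87 [162.9 232.4] [ 767.1 -178.5    0. ]
timer 0.63 [321.  228.9] [ 384.3 -178.5    0. ]
soup_bowl 0.69 [211.7 352. ] [ 643.7 -470.8    0. ]
side [ 586.4 -245.3    0. ] [  511.1 -1392.    732.8]
large_box 0.97 [381.1 289.8] [ 517.2 -666.1    0. ]
large_box 0.6 [246.7 326.5] [ 599.1 -272.1    0. ]
small_box 0.88 [198.9 311.4] [574.5 -59.4   0. ]
large_lid_hinge 0.84 [358.5 325.7] [ 572.  -684.2   65. ]
large_lid_hinge 0.59 [221.6 355.5] [ 657.5 -276.1   65. ]
large_lid_edge 0.92 [336.4 239.5] [ 438.2 -640.3   73. ]
tape_roll 0.6 [234.  265.5] [ 467.2 -219.7    0. ]
salt_shaker 0.91 [223.2 399.5] [ 772.2 -175.2    0. ]
timer 0.89 [222.4 228.1] [ 381.3 -169.5    0. ]
soup_bowl 0.66 [303.6 353.6] [ 638.9 -468.3    0. ]
```

View pics/top0.png

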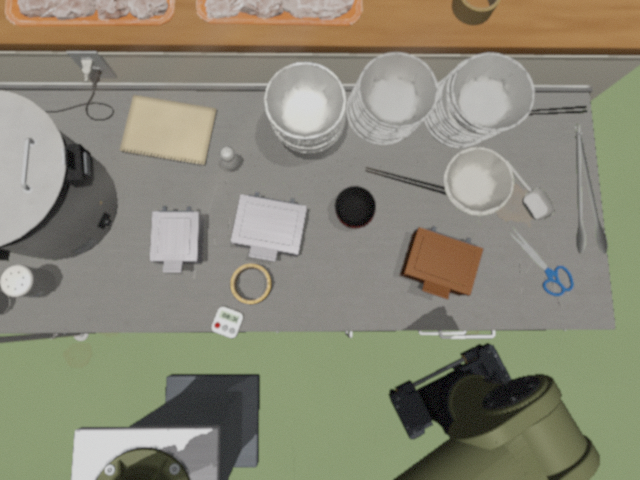

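View pics/side0.png

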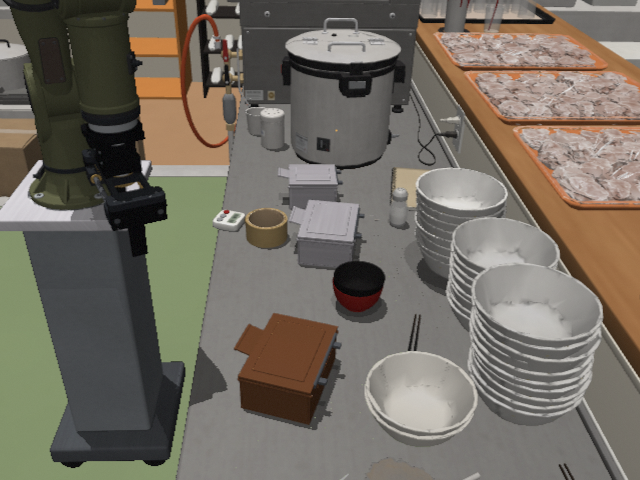

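The top view has two steel boxes, at (269,225) and (175,237), with a brown look-alike at (442,262). The tape is at (251,284), the timer at (228,322), the bowl at (355,206) and the shaker at (228,158). The side view agrees: steel boxes at (328,232) and (313,185), brown box at (290,365), roll at (267,227).

The candidates for large_box are steel (269,225), brown (442,262, excluded by colour) and the narrower steel one (175,237). I choose (269,225), and the roll goes to the right because the gap between the boxes is too narrow for it.

```bash
cat >> h.py <<'E'
from scipy.spatial.transform import Rotation as Ro
def quat(z,y):
    z=np.array(z,float);z/=np.linalg.norm(z);y=np.array(y,float);y-=z*(y@z);y/=np.linalg.norm(y)
    return Ro.from_matrix(np.c_[np.cross(y,z),y,z]).as_quat()
E
python3 - <<'E'
from h import *
np.set_printoptions(precision=2,suppress=True)
save("top","crop1",(150,180,350,340),4)
for q,z in(("large_box",70),("large_lid",70),("tape_roll",48),("small_box",70)):
    for r in ctrl.regions_of("top",q)[:2]:
        ys,xs=np.nonzero(r["pixels"])
        P=np.array([onz("top",a,b,z)[:2] for a,b in zip(ys,xs)],np.float32)
        print(q,round(r["conf"],2),r["bbox"],len(P),cv2.minAreaRect(P),P.mean(0))
# IK checks
for yaw in(-.14,):
  ex=np.array([np.cos(yaw),np.sin(yaw),0]);ey=np.array([-ex[1],ex[0],0])
  C=np.array([604,-271,0.]);H=C+55*ex+[0,0,65]
  for s in(1,-1):
    print("push",s,ctrl.inverse_kinematics(C-142*ex+85*ey+[0,0,43],quat([0,0,-1],s*ex)))
    for th in np.linspace(0,1.75,6):
        a=th*0.75; u=-ex*np.cos(th+.06)+np.array([0,0,np.sin(th+.06)])
        print(s,round(th,2),ctrl.inverse_kinematics(H+130*u,quat(ex*np.sin(a)-np.array([0,0,np.cos(a)]),s*ey)))
E
```

```text
Traceback (most recent call last):
  File "h.py", line 7, in onz
    o,d=ray(cam,row,col);return o+d*(z-o[2])/d[2]
        ~~~^^^^^^^^^^^^^
  File "h.py", line 4, in ray
    c=ctrl.calibration(cam);K=np.array(c["K"],float);R=cv2.Rodrigues(np.array(c["rvec"],float))[0];t=np.array(c["tvec"],float).ravel()
ValueError: time passes only in moves, steps and waits
```

View pics/crop1.png

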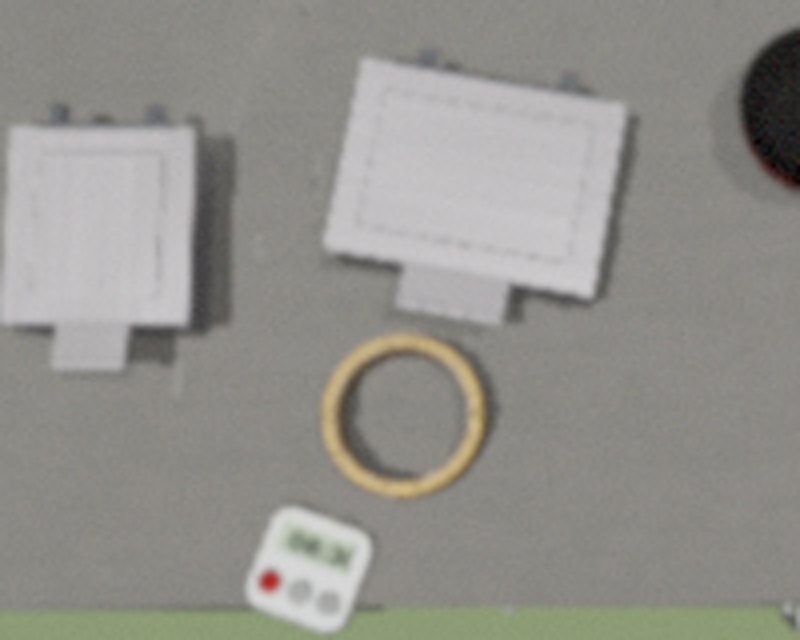

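The crop confirms the wide bare-steel box, with its lid centred at about (269,224) in the full picture and its tab at (264,253). The roll (251,284) lies before the tab, and the timer is near it at the front left. I'll cache the calibration, since asking for it once per pixel caused the error.

```bash
sed -i 's/^def ray/import functools\n@functools.lru_cache\ndef cal(n): return ctrl.calibration(n)\ndef ray/; s/c=ctrl.calibration(cam)/c=cal(cam)/' h.py
python3 - <<'E'
from h import *
np.set_printoptions(precision=2,suppress=True)
for q,z in(("large_box",70),("large_lid",70),("tape_roll",48),("small_box",70)):
    for r in ctrl.regions_of("top",q)[:2]:
        ys,xs=np.nonzero(r["pixels"])
        P=np.array([onz("top",a,b,z)[:2] for a,b in zip(ys,xs)],np.float32)
        print(q,round(r["conf"],2),r["bbox"],len(P),cv2.minAreaRect(P),P.mean(0))
for yaw in(-.14,):
  ex=np.array([np.cos(yaw),np.sin(yaw),0]);ey=np.array([-ex[1],ex[0],0])
  C=np.array([604,-271,0.]);H=C+55*ex+[0,0,65]
  for s in(1,-1):
    print("push",s,ctrl.inverse_kinematics(C-142*ex+85*ey+[0,0,43],quat([0,0,-1],s*ex)))
    for th in np.linspace(0,1.75,6):
        a=th*0.75; u=-ex*np.cos(th+.06)+np.array([0,0,np.sin(th+.06)])
        print(s,round(th,2),ctrl.inverse_kinematics(H+130*u,quat(ex*np.sin(a)-np.array([0,0,np.cos(a)]),s*ey)))
print(ctrl.current_t())
E
```

```text
large_box 0.81 [229.6, 194.2, 304.0, 261.9] 3752 ((593.5702514648438, -273.08648681640625), (153.0847625732422, 147.06112670898438), 81.31897735595703) [ 594.45 -272.62]
large_box 0.58 [401.7, 225.6, 482.9, 302.3] 4143 ((510.1840515136719, -660.2667236328125), (164.92189025878906, 149.21339416503906), 71.43807983398438) [ 510.08 -660.33]
large_lid 0.82 [230.5, 195.6, 303.1, 259.7] 3652 ((589.0878295898438, -271.5137939453125), (153.3426055908203, 139.07711791992188), 79.86761474609375) [ 595.18 -272.52]
large_lid 0.77 [408.7, 225.8, 484.5, 297.8] 3834 ((503.8709411621094, -662.2437744140625), (155.76620483398438, 142.30812072753906), 69.67308044433594) [ 509.92 -664.53]
tape_roll 0.71 [230.4, 265.0, 275.2, 303.8] 502 ((468.1351318359375, -233.86459350585938), (87.84423065185547, 89.9070053100586), 1.2357946634292603) [ 470.73 -229.54]
small_box 0.72 [153.3, 206.5, 199.7, 275.4] 2836 ((566.5297241210938, -69.13158416748047), (148.2657012939453, 112.79803466796875), 1.8173949718475342) [568.36 -68.77]
push 1 [ 0.74  0.24 -0.5   2.    0.15  0.93  0.03]
1 0.0 [ 0.89  0.39 -0.57  1.77  0.24  1.05  1.66]
1 0.35 [ 0.92  0.18 -0.51  1.93  0.02  0.8   1.85]
1 0.7 [ 0.7   0.04 -0.21  2.06 -0.31  0.57  2.15]
1 1.05 [-0.54 -0.06  1.06  2.19 -0.77  0.33  2.63]
1 1.4 [ 1.65  0.23 -1.16  2.2   4.12  0.23 -2.17]
1 1.75 [ 1.59  0.62 -1.17  2.22  3.44  0.52 -1.19]
push -1 [-0.65  0.36  1.08  2.05 -0.39  0.96 -2.66]
-1 0.0 [ 0.63  0.35 -0.26  1.78  0.1   1.03 -1.38]
-1 0.35 [ 0.73  0.16 -0.3   1.93 -0.04  0.8  -1.24]
-1 0.7 [ 0.85  0.05 -0.36  2.05 -0.3   0.57 -1.  ]
-1 1.05 [ 0.92  0.01 -0.39  2.15 -0.88  0.35 -0.44]
-1 1.4 [ 1.65  0.23 -1.16  2.2   4.12  0.23  0.97]
-1 1.75 [ 1.59  0.62 -1.17  2.22  3.44  0.52  1.95]
1.2
```

Run:
```python
from h import *
np.set_printoptions(precision=2,suppress=True)
yaw=-.155
ex=np.array([np.cos(yaw),np.sin(yaw),0]);ey=np.array([-ex[1],ex[0],0]);C=np.array([604,-271,0.])
q=quat([0,0,-1],ex)
S=C-140*ex+100*ey
ctrl.move_gripper(50)
ctrl.move_pose(S+[0,0,180],q)
ctrl.servo_line(S+[0,0,43],feed=200)
print(S,ctrl.current_contact_force())
E_=C-140*ex-100*ey+[0,0,43]
print(ctrl.servo_line(E_,feed=100,max_force=15),ctrl.current_ee_pos(),ctrl.current_contact_force())
ctrl.servo_line(E_+15*ey,feed=100)
ctrl.servo_line(E_+15*ey+[0,0,140],feed=200)
print("t",ctrl.current_t())
save("top","top2")
for p in ctrl.pinpoint("top","tape_roll"): print(p["conf"],onz("top",*p["position"],0))
save("side","side2")
for p in ctrl.pinpoint("side","tape_roll"): print(p["conf"],onz("side",*p["position"],0))
```

```text
[ 481.12 -150.59    0.  ] [0.27 0.04 0.22]
False [ 450.41 -347.76   43.03] [ 1.33 -0.09  0.14]
t 8.0
0.78 [ 443.74 -390.8     0.  ]
0.68 [ 606.15 -275.66    0.  ]
0.59 [ 441.4  -385.15    0.  ]
```

View pics/top2.png

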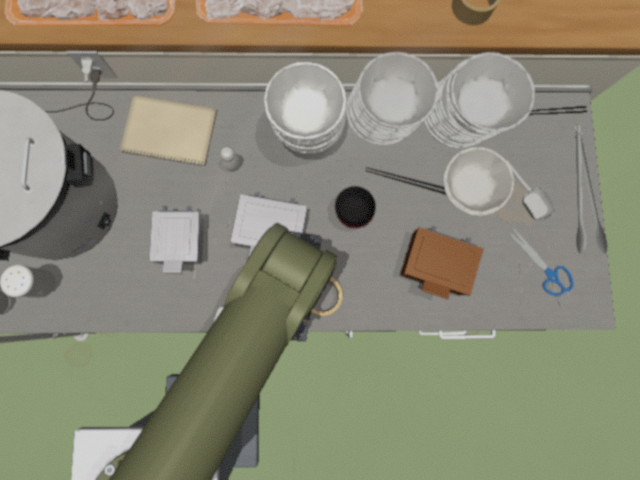

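The roll has moved to about (443,-388) and shows at pixel (325,296), half hidden by the arm. I'll push it a bit further for margin, then look at the tab with the wrist camera.

```bash
cat >> h.py <<'E'
def wray(p,q,row,col):
    c=cal("wrist");K=np.array(c["K"],float);T=np.array(c["T_tool_cam"],float)
    v=np.array([(col-K[0,2])/K[0,0],(row-K[1,2])/K[1,1]]);r=np.hypot(*v)
    d=np.r_[v/r*np.sin(r),np.cos(r)] if r>1e-9 else np.array([0,0,1.])
    R=Ro.from_quat(q).as_matrix();return np.array(p)+R@T[:3,3],R@T[:3,:3]@d
def wonz(p,q,row,col,z):
    o,d=wray(p,q,row,col);return o+d*(z-o[2])/d[2]
E
python3 - <<'E'
from h import *
np.set_printoptions(precision=2,suppress=True)
yaw=-.155
ex=np.array([np.cos(yaw),np.sin(yaw),0]);ey=np.array([-ex[1],ex[0],0]);C=np.array([604,-271,0.])
P=C-142*ex+[0,0,43]
ctrl.servo_line(P-83*ey,feed=200)
print(ctrl.servo_line(P-133*ey,feed=100,max_force=15))
ctrl.servo_line(P-110*ey,feed=150)
ctrl.servo_line(P-110*ey+[0,0,140],feed=200)
ctrl.move_gripper(87)
q=quat([0,0,-1],-ey)
ctrl.move_pose(C-100*ex+[0,0,200],q)
p,q=ctrl.current_ee_pos(),ctrl.current_tool_rot()
save("wrist","wrist3")
print(p,q,cal("wrist"))
for n,z in(("large_lid_edge",73),("large_lid_hinge",65),("large_box",0),("tape_roll",0)):
    for r in ctrl.pinpoint("wrist",n)[:2]: print(n,r["conf"],np.array(r["position"]),wonz(p,q,*r["position"],z))
for r in ctrl.regions_of("wrist","large_lid")[:1]:
    ys,xs=np.nonzero(r["pixels"]);A=np.array([wonz(p,q,a,b,68)[:2] for a,b in zip(ys,xs)],np.float32)
    print(r["conf"],len(A),cv2.minAreaRect(A))
ctrl.capture("side")
for r in ctrl.pinpoint("side","tape_roll")[:1]: print("side roll",r["conf"],onz("side",*r["position"],0))
print(ctrl.current_t())
E
```

```text
False
[ 505.   -255.88  199.91] [ 1.   -0.08 -0.    0.  ] {'K': array([[371.65,   0.  , 314.43],
       [  0.  , 371.65, 237.99],
       [  0.  ,   0.  ,   1.  ]]), 'T_tool_cam': array([[   0.  ,   -0.96,   -0.29,   78.09],
       [   1.  ,   -0.  ,    0.  ,    1.56],
       [  -0.  ,   -0.29,    0.96, -145.21],
       [   0.  ,    0.  ,    0.  ,    1.  ]])}
large_lid_edge 0.91 [206.8 311.1] [ 525.6  -258.39   73.  ]
large_lid_hinge 0.96 [ 30.2 320.9] [ 656.99 -286.28   65.  ]
large_box 0.81 [104.5 318. ] [ 604.43 -276.58    0.  ]
tape_roll 0.94 [253.7 488.9] [ 433.6  -434.41    0.  ]
0.69 33207 ((588.8860473632812, -273.3868713378906), (154.5042266845703, 142.3979949951172), 79.64929962158203)
side roll 0.9 [ 426.78 -423.22    0.  ]
13.7
```

View pics/wrist3.png

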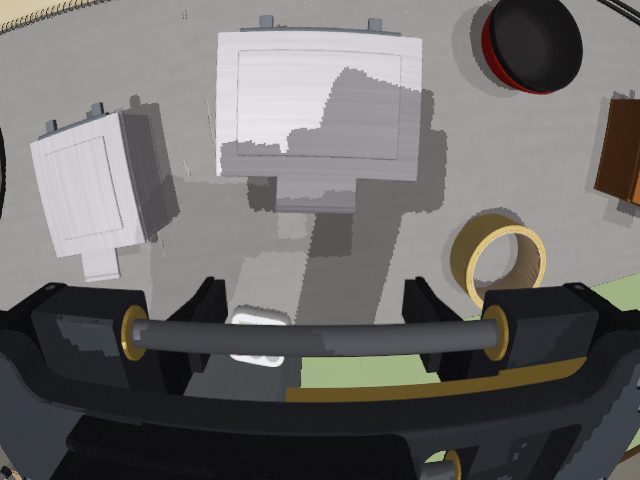

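The wrist view shows the tab's front corners at about (277,210) and (354,213) and the lid's front corners at (217,177) and (417,181). The roll at (497,260) is well clear to the right, and the fingers are at the bottom of the picture. I'll take the pose from these corners.

Run:
```python
from h import *
np.set_printoptions(precision=2,suppress=True)
im=cv2.imread("pics/wrist3.png");cv2.imwrite("pics/c3.png",cv2.resize(im[160:230,200:435],None,fx=3.4,fy=3.4,interpolation=cv2.INTER_CUBIC))
p,q=ctrl.current_ee_pos(),ctrl.current_tool_rot()
f=lambda c,r,z:wonz(p,q,r,c,z)
for a,b,z in(((277,210),(354,213),73),((217,177),(417,181),67),((219,32),(422,38),67)):
    A,B=f(*a,z),f(*b,z);d=A-B;print((A+B)/2,np.linalg.norm(d),np.arctan2(-d[0],d[1]))
for s in(1,-1):
 for yaw in(-.18,):
  ex=np.array([np.cos(yaw),np.sin(yaw),0]);ey=np.array([-ex[1],ex[0],0]);H=np.array([527,-259,73])+134*ex-[0,0,8]
  for th in np.linspace(0,1.8,7):
    a=min(th*.4,.6); u=-ex*np.cos(th+.06)+np.array([0,0,np.sin(th+.06)])
    j=ctrl.inverse_kinematics(H+130*u+[0,0,5],quat(ex*np.sin(a)-np.array([0,0,np.cos(a)]),s*ey));print(s,round(th,2),None if j is None else np.array(j))
```

```text
[ 521.76 -260.93   73.  ] 57.995474659808025 -0.19507147617068596
[ 546.07 -266.08   67.  ] 154.05946389804882 -0.17468451256466677
[ 656.73 -286.02   67.  ] 153.17754217675275 -0.1807578929224187
1 0.0 [ 0.98  0.41 -0.69  1.76  0.3   1.07  1.58]
1 0.3 [ 1.01  0.29 -0.67  1.81  0.19  0.99  1.66]
1 0.6 [ 1.01  0.21 -0.63  1.84  0.09  0.9   1.74]
1 0.9 [ 0.99  0.16 -0.59  1.85  0.01  0.81  1.8 ]
1 1.2 [ 0.97  0.15 -0.56  1.86 -0.05  0.69  1.85]
1 1.5 [ 0.98  0.17 -0.58  1.87 -0.09  0.55  1.88]
1 1.8 [ 1.04  0.28 -0.7   1.79  0.1   0.55  1.72]
-1 0.0 [ 0.69  0.35 -0.33  1.77  0.13  1.04 -1.44]
-1 0.3 [ 0.72  0.25 -0.34  1.82  0.07  0.97 -1.39]
-1 0.6 [ 0.75  0.17 -0.34  1.85  0.    0.9  -1.34]
-1 0.9 [ 0.77  0.14 -0.35  1.86 -0.05  0.81 -1.29]
-1 1.2 [ 0.78  0.13 -0.36  1.87 -0.11  0.69 -1.25]
-1 1.5 [ 0.79  0.15 -0.37  1.88 -0.17  0.55 -1.2 ]
-1 1.8 [ 0.75  0.23 -0.37  1.8  -0.09  0.54 -1.27]
```

View pics/c3.png

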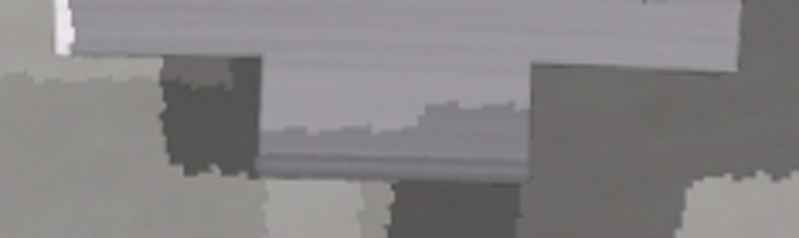

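```bash
cat > arc.py <<'E'
from h import *
np.set_printoptions(precision=1,suppress=True)
yaw=-.178
ex=np.array([np.cos(yaw),np.sin(yaw),0]);ey=np.array([-ex[1],ex[0],0]);ez=np.array([0,0,1.]);H=np.array([655.5,-284.5,65])
def pose(th,back=4,r=130):
    a=min(th*.4,.6);d=ex*np.sin(a)-ez*np.cos(a);u=-ex*np.cos(th+.054)+ez*np.sin(th+.054)
    return H+r*u-back*d,quat(d,-ey),d
E
python3 - <<'E'
from arc import *
p,q,d=pose(0)
ctrl.move_pose(p+[0,0,100],q)
print(ctrl.servo_line(p,feed=120,max_force=8),ctrl.current_ee_pos())
ctrl.move_gripper(40,effort=12)
print("w",ctrl.current_gripper_width(),ctrl.current_finger_force(),ctrl.current_contact_force())
if 54<ctrl.current_gripper_width()<66:
    for th in np.arange(.1,.41,.1):
        p,q,d=pose(th);s=ctrl.servo_line(p,q,feed=60,max_force=20)
        print(round(th,2),s,ctrl.current_gripper_width(),ctrl.current_contact_force())
        if s: break
print(ctrl.current_t())
save("side","side4",(180,120,480,330),2.6)
E
```

```text
False [ 528.4 -261.8   77. ]
w 59.73062270537838 12.000844655558467 [0.1 2.4 2.3]
0.1 False 59.736917560628164 [ 2.2  3.8 -1.4]
0.2 False 59.74464090997007 [ 3.3  5.7 -1.6]
0.3 False 60.003555617630234 [ 1.8  4.4 -1.6]
0.4 False 60.02205995703174 [ 1.5  5.6 -1.1]
17.0
```

View pics/side4.png

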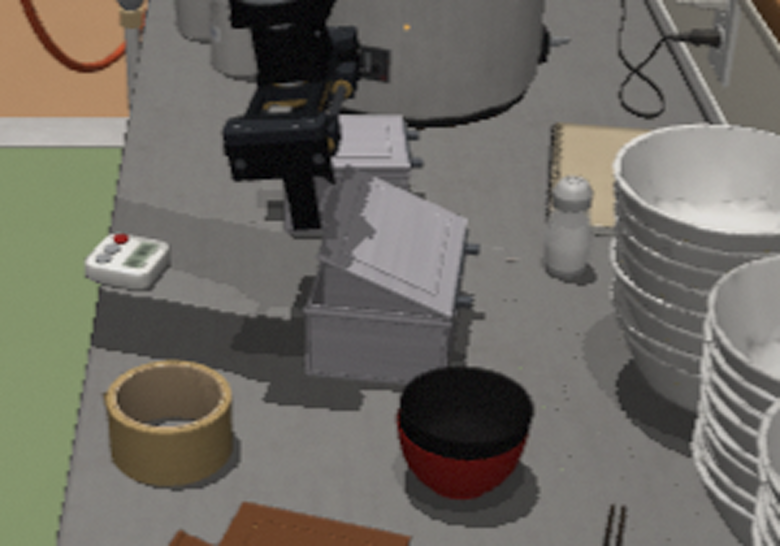

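The lid is coming up with the fingertips on its tab, its raised edge at about (345,175) in the crop. The roll lies flat, clear of the boxes, at (170,420), so I'll continue the arc.

Run:
```python
from arc import *
ok=True
for th in np.arange(.5,1.81,.1):
    p,q,d=pose(th);s=ctrl.servo_line(p,q,feed=60,max_force=20)
    print(round(th,2),s,round(ctrl.current_gripper_width(),1),ctrl.current_contact_force())
    if s: ok=False;break
if ok:
    ctrl.move_gripper(87)
    p=ctrl.current_ee_pos()
    ctrl.servo_line(np.array(p)-100*d,feed=120)
    ctrl.dwell(.5)
print(ctrl.current_t())
save("side","side5",(180,120,480,330),2.6)
```

```text
0.5 False 59.8 [ 0.9  5.8 -1.4]
0.6 False 60.3 [ 0.6  4.8 -1.1]
0.7 False 59.8 [ 0.5  5.  -0.1]
0.8 False 60.0 [-0.1  4.9  1.1]
0.9 False 60.2 [-1.1  6.3  1.9]
1.0 False 59.8 [-1.9  5.3  2.9]
1.1 False 59.9 [-1.8  6.1  4. ]
1.2 False 60.1 [-0.8  6.2  4. ]
1.3 False 60.0 [-1.5  5.7  4.1]
1.4 False 59.7 [0.  5.3 3.9]
1.5 False 59.3 [0.3 5.4 4.4]
1.6 False 60.2 [2.2 5.3 5.1]
1.7 False 59.9 [1.3 5.  5.4]
1.8 False 60.1 [2.3 4.4 4.9]
24.4417
```

View pics/side5.png

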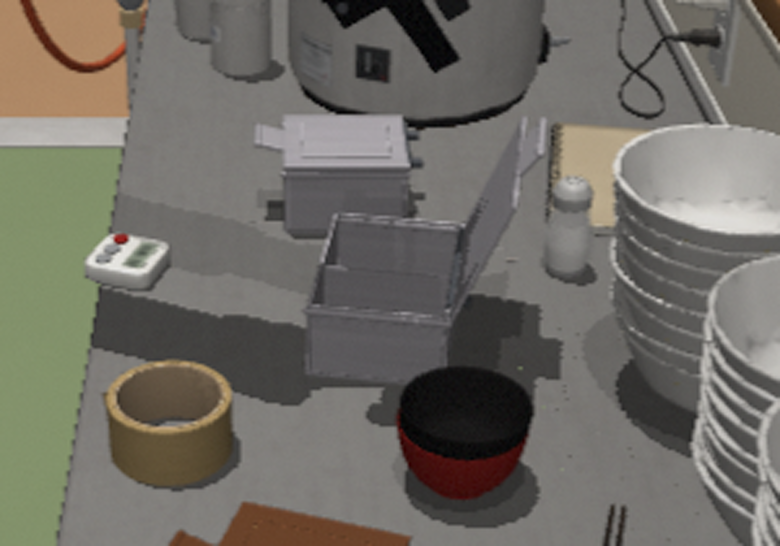

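The larger lid rests open past upright (tab at (535,135) in the crop) and the smaller lid is shut. The roll is flat and clear at (170,420), and the shaker, timer and bowl are undisturbed.

```bash
python3 -c "
from bench import ctrl
print(ctrl.hand_in())"
```

```text
the job is handed in; nothing more can be done
None
```

I pushed the roll of tape clear of both boxes first, then flipped the larger steel box's lid up and over to rest open on its stop, and handed the job in at about 24.5 s of the 48 s allowed; the final side view shows the smaller lid shut and the shaker, timer and bowl where they were.

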